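# Let the juice press down and slide its tray out

## Robot

A 6-joint arm with a two-finger parallel gripper is mounted at the origin on a cart in front of the work surface, level with it; the furniture and walls round the work are solid. World frame = base frame: x ahead of the robot, y to its left, z up, the work surface at z = 0. Lengths are in m, angles in rad, forces in N, time in s.
With the tool pointing down it reaches from about 0.25 to 0.8 m from the base axis. Payload 3.9 kg.
Tool frame: the origin (TCP) lies between the finger pads; the fingertips stand 8 mm ahead of it and the grasp point (between the pads) lies 11 mm behind it; z points along the fingers, y is the line along which they close (so a half turn about z gives the same grasp; the last joint's range is limited). The gripper opens to 85 mm and grips with 20 to 120 N. Pads are 22 mm wide; open, the fingers measure 114 mm over their backs; the gripper's body (76 mm by 85 mm) begins 54 mm behind the grasp point. The pads swing forward as they close: fully open they stand 13 mm farther back than shut.
Start: joints at [1.195, 0.26, -0.138, 1.173, 0, 1.571], TCP at [0.193, 0.488, 0.239] pointing down, gripper open.
Joint ranges: [-2.78, 2.78], [-0.83, 1.72], [-1.28, 1.37], [-1.9, 2.12], [-1.57, 1.48], [-3.14, 3.14]. Speed limits (rad/s): [2.57, 2.57, 3.14, 3.14, 3.14, 3.14].

## Interface

Orientations are given as a rotation vector (axis times angle).
In Python, from workcell import sensors, vision, arm gives the robot as it stands. The module is installed in compiled form; this text tells all that it offers.
- The arm moves only by the tool jog_arm, never from a script. Its argument "steps" is a list of rows, each a list of 7 numbers: the turn, a rotation vector about the tool's x, y, z in degrees, then the shift along the tool's x, y, z in m, then the opening in per cent of the stroke, from 0 (shut) to 100 (fully open). A call has 1 to 10 rows; each row is the pose to reach, as a shift and turn from the pose commanded when the call began, along the tool's axes at that moment; what a row does not reach only later rows make up. A row lasts 1/12 s, in which the tool goes at most 41.7 mm and 7.16 degrees, less where a joint would pass 70% of its speed; a pose out of reach is approached as far as the arm can. A call with a gripper value outside its range is refused whole. The fingers move at their own pace and stop on an object; "newtons" is the grip in N (left out, the last holds). Time passes only in rows, so rows that repeat a pose let the fingers close. It gives the time, the measured TCP pose, the force, the opening and the grip force at its end, in the units of the state.
- sensors.observe(): the state, without advancing time (a new reading comes with each control period).
- vision.read_camera(name): name is "scene" or "top"; returns a dict with "pixels" (400x640x3 uint8, red, green, blue), "z_map" (400x640 float32, m along the optical axis (not along the pixel's ray), 0 where there is no reading), "mtx" (3x3 intrinsics, pixels), "extrinsics" (4x4, takes a point from world to camera coordinates). Camera axes: x right, y up, looking along -z (the intrinsics and any distortion apply to the point x, -y, -z); pixel columns grow to the right and rows downward; lengths in m; the calibration is good to about 2 mm. A picture is of the moment at which its call begins.
- arm.finish_job(): hands the job in; it is judged then, once.
The state is a dict: "clock": time; "q": joint angles; "dq": joint speeds; "joint_torque": joint torques, N m; "tcp_pos": TCP position; "eef_rot": TCP orientation; "wrist_force": force on the tool from outside, world axes, zero at the start; "moment": the same for the moment, N m; "width": finger opening in m; "gripper_force": force on a finger pad.
Only numpy, scipy, OpenCV 4.12 (cv2) and the standard library are available. Lean on these libraries where they do the work, as an engineer would, in place of code of your own. Each camera call takes 0.05 s, during which the arm holds its last target. There are 200 camera calls.

## Task

The lemons have been pressed. Crack the press's release valve open just far enough that the tray with the basket sinks slowly, at no more than about 2 cm a second, and let it come right down onto its rails. Then shut the valve again and slide the tray out along the rails until it meets the end stops, with the basket still standing on it; leave the things around the press where they are.

Things in the scene. Friction and masses are not known exactly. Their poses are not given: they have to be found in the camera images.
- press: Steel bench juice press, fixed: base 184 x 300 mm, columns front and back (+-x), cross beam on top 258 mm up, round head 80 mm wide below it. Origin: on the worktop under the head and ram; z up, -y the way the tray slides out, +x away from the robot's side. A hand pump (block 55 mm high, gauge up to 101 mm) stands at x = -60 to -130, y = -105 to -285 mm.
- ram (a joint): How far the ram and its platen have sunk, in m: 0 = up (start); at 0.045 the tray comes to rest on the rails; the ram itself stops at 0.050, below them. Driven down by weight and a return spring, throttled by the valve alone; it never rises again.
- valve (a joint): Turn of the two-stage release valve on the pump, rad; grows counter-clockwise from above (opening). 0 = shut on its stop, 1.5 = wide open. Up to about 0.2 the ram is held; from 0.3 to 0.65 it sinks slowly, 11 to 15 mm/s; beyond about 0.75 it drops at up to 60 mm/s. Shutting it stops the ram again within 1 cm. The lever stays where it is left; a push of 3 to 8 N at its knob turns it.
- valve_axis (a point): Point on the valve's vertical turning axis, 85 mm above the worktop; at x = -95, y = -250 mm of the press.
- valve_knob (a point): Middle of the upright black knob (16 mm diameter, 66 to 102 mm above the worktop) at the end of the valve's flat steel lever (12 mm wide, 66 to 73 mm up), 60 mm from the axis. Shut, the lever points along the press's -y, turned 20 degrees towards its -x; the space on both sides of the knob is free.
- rail_stop (a point): Point midway between the two upright end stops (16 mm high, at x = 47 to 66 mm either side), on their inner faces, at the height of the rail tops: y = -190, z = 90 mm of the press. The two steel rails run along the press's y at x = +-57 mm, with side lips 10 mm high.
- tray: Loose steel juice tray 120 (x) x 145 (y) x 16 mm, walls 3 mm, 0.45 kg. Origin: centre of its underside; axes as the press's. Starts on the raised platen, underside 135 mm up, at y = -12.5 mm of the press; on the rails its underside is 90 mm up. There it slides 105 mm along the press's -y, side play 5 mm, to the stops (origin then at y = -117.5 mm).
- tray_handle (a point): Middle of the cross bar of the tray's bow handle, which juts level from its -y end: round bar of 8 mm, 60 mm wide along x, 116 mm from the tray's origin, 15 mm above its underside. Between bar and tray wall the bow is open right through: 40 mm along y, 52 mm along x.
- basket: Loose perforated steel pressing basket with a wooden follower on top, 91 mm diameter, 61 mm high, about 0.6 kg (varies). Origin: centre of its underside. It stands on the tray's floor under the head of the press.
- lemon_a: Lemon, 71 x 53 x 51 mm, lying on the worktop behind the press. Bystander.
- lemon_b: Lemon, 72 x 57 x 58 mm, lying on the worktop, right of the press. Bystander.
- salt: Salt shaker, glass with a grey cap, 44 mm diameter, 90 mm high, standing behind the press. Bystander.
- tumbler: Plain drinking glass, 80 mm diameter, 91 mm high, standing behind the press and to the right. Bystander.

How it is judged:
On the way:
1. the tray has come down onto its rails and is not yet drawn out (value of joint ram above 0.0445 m and z of tray in the frame of press below 0.093 m and y of tray in the frame of press above -0.04 m), for 0.2 s.
At the end, for the whole second after the job is handed in: The ram is down (past 44.5 mm), the valve shut (under 0.12 rad), the tray lies flat on the rails within 8 mm of its end stops and at rest, and the basket stands upright on the tray's floor (value of joint ram above 0.0445 m and value of joint valve below 0.12 rad and y of tray in the frame of press between -0.122 and -0.1095 m and z of tray in the frame of press between 0.086 and 0.093 m and angle between tray's own z axis and vertical below 0.05 rad and z of basket in the frame of tray below 0.006 m and angle between basket's own z axis and vertical below 0.1 rad and horizontal distance between basket and tray below 0.045 m and linear speed of each of tray, basket below 0.02 m/s); the robot touches nothing.
It fails at once if the ram sinks faster than 30 mm/s (velocity of joint ram above 0.03 m/s).
It fails at once if the tray is drawn out more than 20 mm before it is down (value of joint ram below 0.042 m and y of tray in the frame of press below -0.0325 m).
It fails at once if the basket tips (angle between basket's own z axis and vertical above 0.3 rad).
It fails at once if a lemon, the salt shaker or the glass is moved more than 30 mm (distance of any of lemon_a, lemon_b, salt, tumbler from where it was at the start of the episode above 0.03 m).
It also fails if it takes over 61 s, if anything falls off the work surface, if the arm or the gripper's body presses on something with over 40 N, if the wrist force passes 120 N, or if a joint passes its speed limit or range.

## Working session

There is one attempt and no reset: what is moved stays moved. The work goes in short steps, Python scripts to look and compute and a tool call to move; the robot and the scene stay as the last step left them, time stands still between calls to the robot, and variables do not carry over. Pictures are saved under pics/ and viewed, at most 10 in all, crops included, and the job is handed in when it is done.

Besides the shell and the picture viewer there is one more tool, called after "Emit:" in YAML: its name, and indented under it one key for each argument. jog_arm: Moves the arm, as the interface text tells. Its arguments: {"type":"object","properties":{"steps":{"type":"array","items":{"type":"array","items":{"type":"number"}}},"newtons":{"type":"number"}},"required":["steps"]}

```bash
mkdir -p pics; cat > h.py <<'E'
import numpy as np, cv2
from workcell import sensors, vision, arm
def cam(n):
    d=vision.read_camera(n); np.savez('last_'+n,**d); return d
def world(d,u,v,z=None):
    K=d['mtx'];T=np.linalg.inv(d['extrinsics'])
    Z=d['z_map'][int(v),int(u)]
    r=np.array([(u-K[0,2])/K[0,0],-(v-K[1,2])/K[1,1],-1.])
    R=T[:3,:3]@r;o=T[:3,3]
    s=Z if z is None else (z-o[2])/R[2]
    return o+s*R
def proj(d,p):
    c=d['extrinsics']@np.append(p,1); K=d['mtx']
    return K[0,0]*c[0]/-c[2]+K[0,2], K[1,1]*-c[1]/-c[2]+K[1,2]
E
python3 - <<'E'
from h import *
for n in('scene','top'):
    d=cam(n); cv2.imwrite(f'pics/{n}0.png',d['pixels'][:,:,::-1]); print(n,d['mtx'].round(1).tolist(),np.linalg.inv(d['extrinsics']).round(3).tolist())
s=sensors.observe();print({k:np.round(v,3).tolist() for k,v in s.items()})
E
```

```text
scene [[485.9, 0.0, 320.0], [0.0, 485.9, 204.9], [0.0, 0.0, 1.0]] [[0.867, 0.378, -0.324, 0.128], [-0.498, 0.671, -0.549, -0.391], [0.01, 0.638, 0.77, 0.984], [0.0, 0.0, 0.0, 1.0]]
top [[475.5, 0.0, 310.7], [0.0, 475.5, 197.3], [0.0, 0.0, 1.0]] [[-0.004, 0.997, -0.079, 0.412], [-0.999, -0.007, -0.041, 0.218], [-0.042, 0.078, 0.996, 1.024], [0.0, 0.0, 0.0, 1.0]]
{'clock': 0.1, 'q': [1.195, 0.261, -0.139, 1.173, 0.0, 1.571], 'dq': [-0.0, -0.001, 0.004, 0.0, 0.001, -0.0], 'joint_torque': [0.001, -40.651, 25.453, 0.01, 0.0, 0.0], 'tcp_pos': [0.192, 0.488, 0.239], 'eef_rot': [-0.587, -3.086, 0.003], 'wrist_force': [-0.299, -0.787, -0.565], 'moment': [0.01, -0.03, 0.0], 'gripper_force': 0.0, 'width': 0.086}
```

View pics/scene0.png

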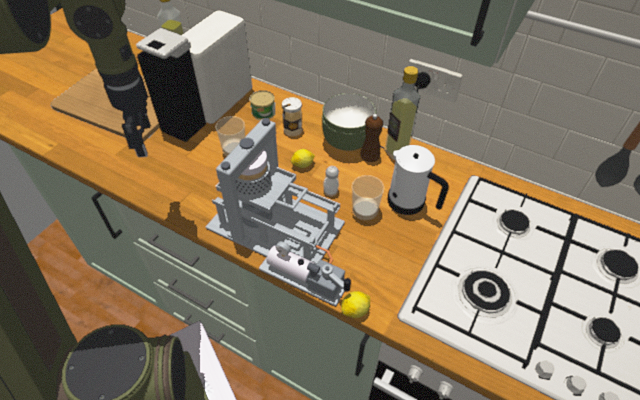

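View pics/top0.png

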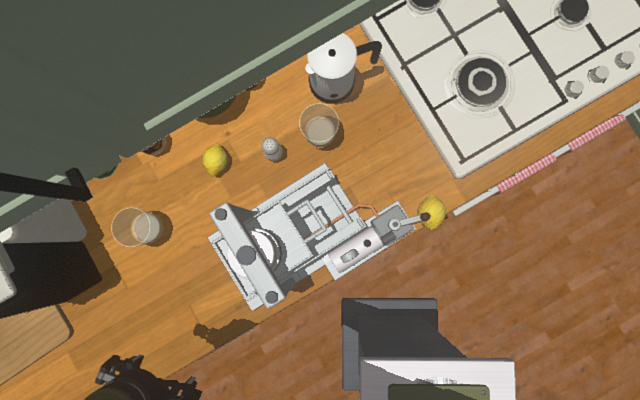

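The top view shows the press at about (210-410, 165-310), the valve lever at about (395,224) to (425,216), and lemon_b right beside the knob at (432,212). I'll enlarge that area.

```bash
python3 - <<'E'
from h import *
d=dict(np.load('last_top.npz'))
im=d['pixels'][155:325,200:460,::-1]
cv2.imwrite('pics/crop1.png',cv2.resize(im,None,fx=3,fy=3,interpolation=cv2.INTER_CUBIC))
d=dict(np.load('last_scene.npz'))
im=d['pixels'][110:330,195:395,::-1]
cv2.imwrite('pics/crop2.png',cv2.resize(im,None,fx=2.7,fy=2.7,interpolation=cv2.INTER_CUBIC))
E
```

```text
(no output)
```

View pics/crop1.png

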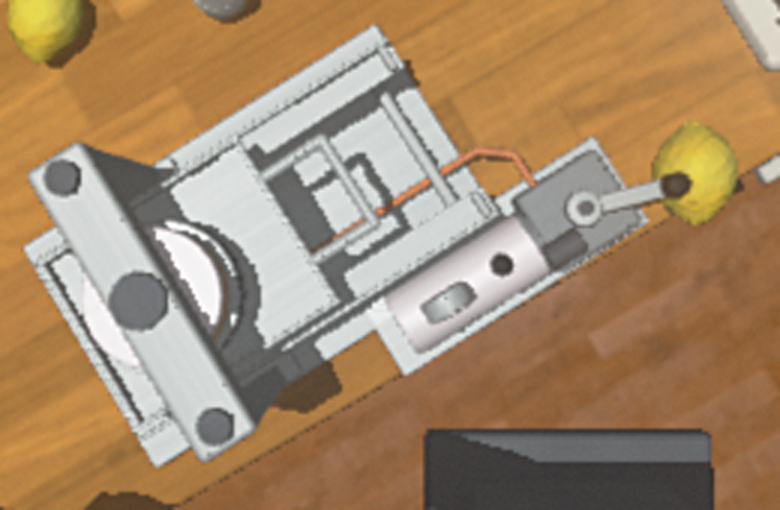

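View pics/crop2.png

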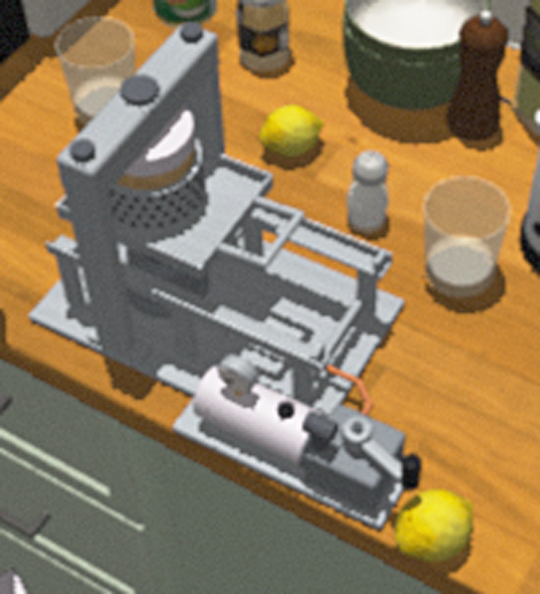

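The crops show the axis boss at top-image (395,224), the knob at (425.3,216.7), and the beam bolts at (220.7,214), (246,255) and (271.7,297.3). The lemon lies just beyond the knob. Next I fit the press pose.

```bash
python3 - <<'E'
from h import *
d=dict(np.load('last_top.npz'))
P={}
for n,u,v in [('axis',395,224.3),('knob',425.3,216.7),('head',246,255),('bb',220.7,214),('bf',271.7,297.3),('hbarL',(321/3)+200,142/3+155),('hbarR',(374/3)+200,216/3+155),('lemb',433,210),('trayR',250/3+200,150/3+155),('trayF',340/3+200,300/3+155)]:
    P[n]=world(d,u,v);print(n,P[n].round(4), d['z_map'][int(v),int(u)])
ax=world(d,395,224.3,.09);kn=world(d,425.3,216.7,.102)
print('axis/knob',ax,kn,np.linalg.norm((kn-ax)[:2]))
# fit
M=np.array([[0,0],[-.095,-.25]]);
b=P['bb']-P['bf'];h=P['head'][:2]
print('yaw bolts',np.degrees(np.arctan2(b[1],b[0])))
k=(kn-ax);print('yaw lever',np.degrees(np.arctan2(k[1],k[0])+np.pi/2+np.radians(20)))
v=ax[:2]-h;print('yaw axis',np.degrees(np.arctan2(v[1],v[0])-np.arctan2(-.25,-.095)),np.linalg.norm(v),np.hypot(.25,.095))
E
```

```text
axis [0.4324 0.0914 0.0808] 0.9360932
knob [0.4463 0.0359 0.1007] 0.91501665
head [0.3806 0.3537 0.2634] 0.7609871
bb [0.4463 0.3945 0.2669] 0.7643378
bf [0.3144 0.3117 0.2672] 0.75020987
hbarL [0.4719 0.2611 0.1542] 0.8731079
hbarR [0.4265 0.2289 0.1546] 0.867755
lemb [0.4612 0.0125 0.0611] 0.9546581
trayR [0.4712 0.3108 0.0924] 0.9365918
trayF [0.3732 0.2521 0.0923] 0.92661077
axis/knob [0.43224113 0.09263626 0.09      ] [0.44629993 0.03614333 0.102     ] 0.05821598623481064
yaw bolts 32.08777070097063
yaw lever 33.97472828205631
yaw axis 31.99291929846572 0.26610898483360756 0.26744158240632665
```

```bash
cat >> h.py <<'E'
from scipy.spatial.transform import Rotation as Rt
YAW=np.radians(32.); O=np.array([.3806,.3537,0])
def W(x,y,z): c,s=np.cos(YAW),np.sin(YAW); return O+[c*x-s*y,s*x+c*y,z]
def knob(t): # world centre of knob at valve angle t
    a=YAW+np.radians(-110)+t
    return W(-.095,-.25,0)+[.06*np.cos(a),.06*np.sin(a),0], np.degrees(a)+90
def go(p,yaw=None,s=None):
    s=s or sensors.observe(); R=Rt.from_rotvec(s['eef_rot'])
    y=R.as_matrix()[:,1]; cur=np.degrees(np.arctan2(y[1],y[0]))
    sh=R.inv().apply(np.array(p)-s['tcp_pos'])
    out=[0,0,None]
    t=None
    if yaw is not None:
        t=-((yaw-cur+90)%180-90)   # tool z down: +yaw = -turn
    print('tcp',np.round(s['tcp_pos'],4),'yaw_y',round(cur,1),'shift',sh.round(4),'turn_z',t and round(t,1), 'tilt',R.as_matrix()[:,2].round(3),'q',np.round(s['q'],2),'clk',s['clock'])
E
python3 - <<'E'
from h import *
k,y=knob(0.2); print(knob(0),knob(.45),y, knob(0)[1])
s=sensors.observe(); go([s['tcp_pos'][0],s['tcp_pos'][1],.33]); go([knob(0)[0][0],knob(0)[0][1],.33],y)
d=dict(np.load('last_top.npz'))
for u,v in [(420,155),(408,135),(432,180)]: print(world(d,u/3+200,v/3+155))
E
```

```text
(array([0.44498995, 0.03265679, 0.        ]), np.float64(11.999999999999986)) (array([0.46927569, 0.0439255 , 0.        ]), np.float64(37.78310078088703)) 23.45915590261646 11.999999999999986
tcp [0.1925 0.4878 0.2385] yaw_y 68.5 shift [ 0.     -0.0002 -0.0915] turn_z None tilt [-0.001 -0.002 -1.   ] q [ 1.2   0.26 -0.14  1.17  0.    1.57] clk 0.1
tcp [0.1925 0.4878 0.2385] yaw_y 68.5 shift [-0.402  -0.3308 -0.0909] turn_z 45.0 tilt [-0.001 -0.002 -1.   ] q [ 1.2   0.26 -0.14  1.17  0.    1.57] clk 0.1
[0.4697925  0.19852996 0.04810977]
[0.48339935 0.2066471  0.05041355]
[0.4526846  0.19046525 0.04706055]
```

Emit:
jog_arm:
  steps:
    - [0,0,0,0,0,-0.04,40]
    - [0,0,0,0,0,-0.08,40]
    - [0,0,5,-0.03,-0.025,-0.09,40]
    - [0,0,10,-0.06,-0.05,-0.09,40]
    - [0,0,15,-0.09,-0.075,-0.09,40]
    - [0,0,20,-0.12,-0.1,-0.09,40]
    - [0,0,25,-0.15,-0.125,-0.09,40]
    - [0,0,30,-0.18,-0.15,-0.09,40]
    - [0,0,35,-0.21,-0.175,-0.09,40]
    - [0,0,40,-0.24,-0.2,-0.09,40]

```text
clock: 0.93
tcp_pos: [0.3427, 0.2124, 0.3291]
eef_rot: [-1.612, -2.696, 0.0]
wrist_force: [1.7, -0.4, 0.0]
width: 0.0344
gripper_force: 0.0
```

```bash
python3 - <<'E'
from h import *
k,y=knob(0); go([k[0],k[1],.15],y+10)
E
```

```text
tcp [0.3427 0.2124 0.3291] yaw_y 28.3 shift [-0.2067  0.0051  0.1791] turn_z 6.3 tilt [-0. -0. -1.] q [ 0.55  0.02 -0.19  1.36 -0.    1.63] clk 0.9333
```

Emit:
jog_arm:
  steps:
    - [0,0,3,-0.04,0.001,0,40]
    - [0,0,6,-0.08,0.002,0.01,40]
    - [0,0,6,-0.12,0.003,0.03,40]
    - [0,0,6,-0.16,0.004,0.06,40]
    - [0,0,6,-0.19,0.005,0.09,40]
    - [0,0,6,-0.207,0.005,0.12,40]
    - [0,0,6,-0.207,0.005,0.15,40]
    - [0,0,6,-0.207,0.005,0.179,40]
    - [0,0,6,-0.207,0.005,0.179,40]

```text
clock: 1.68
tcp_pos: [0.4406, 0.0336, 0.1448]
eef_rot: [-1.743, -2.602, 0.012]
wrist_force: [-0.7, -0.2, -0.0]
width: 0.0343
gripper_force: 0.0
```

```bash
python3 - <<'E'
from h import *
k,y=knob(0); go([k[0],k[1],.088],y+10)
d=cam('scene');a=cam('top')
for n,d in(('s',d),('t',a)):
    u,v=map(int,proj(d,np.append(k[:2],.1))); print(u,v)
    c=d['pixels'][max(v-50,0):v+50,u-65:u+65,::-1]
    globals()[n]=cv2.resize(c,(520,400),interpolation=cv2.INTER_CUBIC)
    globals()[n]=globals()[n][:, 60:460]
cv2.imwrite('pics/near1.png',np.hstack([s,t]))
E
```

```text
tcp [0.4406 0.0336 0.1448] yaw_y 22.4 shift [-0.0027  0.0044  0.0568] turn_z 0.4 tilt [-0.012 -0.001 -1.   ] q [ 0.08  0.19 -0.49  0.9   0.    1.26] clk 1.6833
346 281
426 217
```

View pics/near1.png

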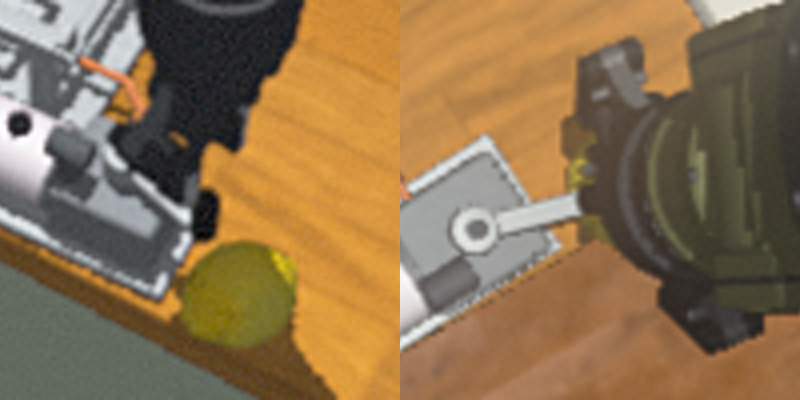

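Left crop: the knob is at about (205,215), below and beside the fingers, and the lemon is lower. The right crop shows the gripper over the lever's end. Letting it settle, then descending.

Emit:
jog_arm:
  steps:
    - [0,0,0,0,0,0,40]
    - [0,0,0,0,0,0,40]

```text
clock: 1.95
tcp_pos: [0.4474, 0.0351, 0.1524]
eef_rot: [1.743, 2.61, 0.004]
wrist_force: [-0.6, -0.4, 0.4]
width: 0.0341
gripper_force: 0.0
```

```bash
python3 - <<'E'
from h import *
go([.4455,.034,.084],22)
E
```

```text
tcp [0.4474 0.0351 0.1524] yaw_y 22.5 shift [-0.0003 -0.0024  0.0684] turn_z 0.5 tilt [ 0.004  0.    -1.   ] q [ 0.08  0.19 -0.48  0.9  -0.    1.26] clk 1.95
```

Emit:
jog_arm:
  steps:
    - [0,0,0,0,-0.002,0.02,40]
    - [0,0,0,0,-0.002,0.04,40]
    - [0,0,0,0,-0.002,0.055,40]
    - [0,0,0,0,-0.002,0.066,40]
    - [0,0,0,0,-0.002,0.066,40]
    - [0,0,0,0,-0.002,0.066,15]
    - [0,0,0,0,-0.002,0.066,15]
    - [0,0,0,0,-0.002,0.066,15]
  newtons: 20

```text
clock: 2.62
tcp_pos: [0.4458, 0.0346, 0.0859]
eef_rot: [1.744, 2.61, 0.005]
wrist_force: [1.8, 1.2, 0.3]
width: 0.0153
gripper_force: 21.8
```

```bash
python3 - <<'E'
from h import *
print(knob(.45)[0]-knob(0)[0]); s=sensors.observe(); k=s['tcp_pos']+knob(.45)[0]-knob(0)[0]; go(k,22)
print(s['width'],s['gripper_force'],s['wrist_force'])
for t in(.15,.3,.45): go(s['tcp_pos']+knob(t)[0]-knob(0)[0])
E
```

```text
[0.02428574 0.01126871 0.        ]
tcp [0.4458 0.0346 0.0859] yaw_y 22.5 shift [0.0011 0.0267 0.0001] turn_z 0.5 tilt [ 0.004  0.001 -1.   ] q [ 0.08  0.26 -0.59  0.72  0.    1.25] clk 2.6167
0.015250603450749908 21.774511635303497 [1.78332835 1.18713525 0.34062103]
tcp [0.4458 0.0346 0.0859] yaw_y 22.5 shift [-0.001   0.0089  0.    ] turn_z None tilt [ 0.004  0.001 -1.   ] q [ 0.08  0.26 -0.59  0.72  0.    1.25] clk 2.6167
tcp [0.4458 0.0346 0.0859] yaw_y 22.5 shift [-0.0006  0.0179  0.0001] turn_z None tilt [ 0.004  0.001 -1.   ] q [ 0.08  0.26 -0.59  0.72  0.    1.25] clk 2.6167
tcp [0.4458 0.0346 0.0859] yaw_y 22.5 shift [0.0011 0.0267 0.0001] turn_z None tilt [ 0.004  0.001 -1.   ] q [ 0.08  0.26 -0.59  0.72  0.    1.25] clk 2.6167
```

Emit:
jog_arm:
  steps:
    - [0,0,0,-0.001,0.005,0,15]
    - [0,0,0,-0.001,0.01,0,15]
    - [0,0,0,-0.001,0.015,0,15]
    - [0,0,0,0,0.02,0,15]
    - [0,0,0,0.001,0.025,0,15]
    - [0,0,0,0.001,0.027,0,15]
    - [0,0,0,0.001,0.027,0,15]
    - [0,0,0,0.001,0.027,0,15]

```text
clock: 3.28
tcp_pos: [0.4694, 0.0428, 0.0857]
eef_rot: [1.744, 2.607, -0.006]
wrist_force: [-0.6, -6.5, 6.0]
width: 0.0149
gripper_force: 22.4
```

```bash
cat >> h.py <<'E'
def hbar(d=None):
    d=d or cam('top')
    return [world(d,*p).round(4) for p in ((307,202.3),(315.5,214.5),(324.7,227))]
E
python3 - <<'E'
from h import *
s=sensors.observe(); print(s['tcp_pos'],s['wrist_force'],s['width'],s['clock'])
a=np.arctan2(*(s['tcp_pos'][:2]-W(-.095,-.25,0)[:2])[::-1]); print('valve est',a-YAW+np.radians(110))
d=cam('top')
Q=np.array([W(x,y,.151) for x in(-.05,-.04,-.03) for y in(-.07,-.06,-.05)]) # tray wall/floor heights
for u,v in [(285,220),(290,230),(300,240),(290,215)]: print(u,v,world(d,u,v).round(4))
p=np.load('last_top.npz')
E
```

```text
[0.46936195 0.04281839 0.08572726] [-0.60881551 -6.46334754  5.97207452] 0.01485758070636636 3.2833
valve est 0.4399865405185279
285 220 [0.4405 0.3041 0.1274]
290 230 [0.4216 0.2941 0.1339]
300 240 [0.4028 0.2754 0.1344]
290 215 [0.4548 0.3046 0.0106]
```

Emit:
jog_arm:
  steps:
    - [0,0,0,0,0,0,15]
    - [0,0,0,0,0,0,15]
    - [0,0,0,0,0,0,15]
    - [0,0,0,0,0,0,15]
    - [0,0,0,0,0,0,15]
    - [0,0,0,0,0,0,15]
    - [0,0,0,0,0,0,15]
    - [0,0,0,0,0,0,15]
    - [0,0,0,0,0,0,15]
    - [0,0,0,0,0,0,15]

```text
clock: 4.17
tcp_pos: [0.4694, 0.0428, 0.0857]
eef_rot: [1.744, 2.607, -0.005]
wrist_force: [-0.6, -7.0, 4.7]
width: 0.0151
gripper_force: 22.3
```

```bash
python3 - <<'E'
from h import *
d=cam('top'); print(sensors.observe()['clock'])
for u,v in [(290,230),(300,240),(285,240)]: print(u,v,world(d,u,v).round(4))
E
```

```text
4.2167
290 230 [0.4217 0.2954 0.1194]
300 240 [0.4027 0.2762 0.1217]
285 240 [0.4028 0.3045 0.1234]
```

Emit:
jog_arm:
  steps:
    - [0,0,0,0,0,0,15]
    - [0,0,0,0,0,0,15]
    - [0,0,0,0,0,0,15]
    - [0,0,0,0,0,0,15]
    - [0,0,0,0,0,0,15]
    - [0,0,0,0,0,0,15]
    - [0,0,0,0,0,0,15]
    - [0,0,0,0,0,0,15]
    - [0,0,0,0,0,0,15]
    - [0,0,0,0,0,0,15]

```text
clock: 5.05
tcp_pos: [0.4693, 0.0428, 0.0857]
eef_rot: [1.744, 2.607, -0.005]
wrist_force: [0.8, -5.8, 5.7]
width: 0.0149
gripper_force: 22.3
```

Emit:
jog_arm:
  steps:
    - [0,0,0,0,0,0,15]
    - [0,0,0,0,0,0,15]
    - [0,0,0,0,0,0,15]
    - [0,0,0,0,0,0,15]
    - [0,0,0,0,0,0,15]
    - [0,0,0,0,0,0,15]
    - [0,0,0,0,0,0,15]
    - [0,0,0,0,0,0,15]
    - [0,0,0,0,0,0,15]
    - [0,0,0,0,0,0,15]

```text
clock: 5.88
tcp_pos: [0.4694, 0.0428, 0.0857]
eef_rot: [1.744, 2.607, -0.005]
wrist_force: [-0.2, -6.2, 4.8]
width: 0.0148
gripper_force: 22.3
```

Emit:
jog_arm:
  steps:
    - [0,0,0,0,0,0,15]
    - [0,0,0,0,0,0,15]
    - [0,0,0,0,0,0,15]
    - [0,0,0,0,0,0,15]
    - [0,0,0,0,0,0,15]
    - [0,0,0,0,0,0,15]
    - [0,0,0,0,0,0,15]
    - [0,0,0,0,0,0,15]
    - [0,0,0,0,0,0,15]
    - [0,0,0,0,0,0,15]

```text
clock: 6.72
tcp_pos: [0.4693, 0.0428, 0.0858]
eef_rot: [1.744, 2.607, -0.005]
wrist_force: [0.1, -5.4, 4.9]
width: 0.0152
gripper_force: 22.3
```

Emit:
jog_arm:
  steps:
    - [0,0,0,0,0,0,15]
    - [0,0,0,0,0,0,15]
    - [0,0,0,0,0,0,15]
    - [0,0,0,0,0,0,15]
    - [0,0,0,0,0,0,15]
    - [0,0,0,0,0,0,15]
    - [0,0,0,0,0,0,15]
    - [0,0,0,0,0,0,15]
    - [0,0,0,0,0,0,15]
    - [0,0,0,0,0,0,15]

```text
clock: 7.55
tcp_pos: [0.4693, 0.0428, 0.0859]
eef_rot: [1.744, 2.607, -0.005]
wrist_force: [-0.7, -6.8, 5.4]
width: 0.0153
gripper_force: 22.4
```

```bash
python3 - <<'E'
from h import *
d=cam('top'); print(sensors.observe()['clock'])
for p in [(-.03,-.07,.093),(.0,-.07,.093),(.04,-.065,.093),(0,-.128,.109),(.012,-.128,.109),(-.012,-.128,.109)]:
    u,v=proj(d,W(*p)); q=world(d,u,v); print(p,round(u),round(v),q.round(4),W(*p).round(4))
cv2.imwrite('pics/down.png',cv2.resize(d['pixels'][155:325,200:460,::-1],None,fx=3,fy=3,interpolation=cv2.INTER_CUBIC))
E
```

```text
7.6
(-0.03, -0.07, 0.093) 300 245 [0.3922 0.2786 0.0911] [0.3923 0.2784 0.093 ]
(0.0, -0.07, 0.093) 292 232 [0.4177 0.2944 0.0924] [0.4177 0.2943 0.093 ]
(0.04, -0.065, 0.093) 279 216 [0.449  0.3199 0.0917] [0.449  0.3198 0.093 ]
(0, -0.128, 0.109) 316 216 [0.4484 0.2451 0.1094] [0.4484 0.2451 0.109 ]
(0.012, -0.128, 0.109) 313 211 [0.4586 0.2515 0.1099] [0.4586 0.2515 0.109 ]
(-0.012, -0.128, 0.109) 320 221 [0.4383 0.2388 0.1069] [0.4383 0.2388 0.109 ]
```

View pics/down.png

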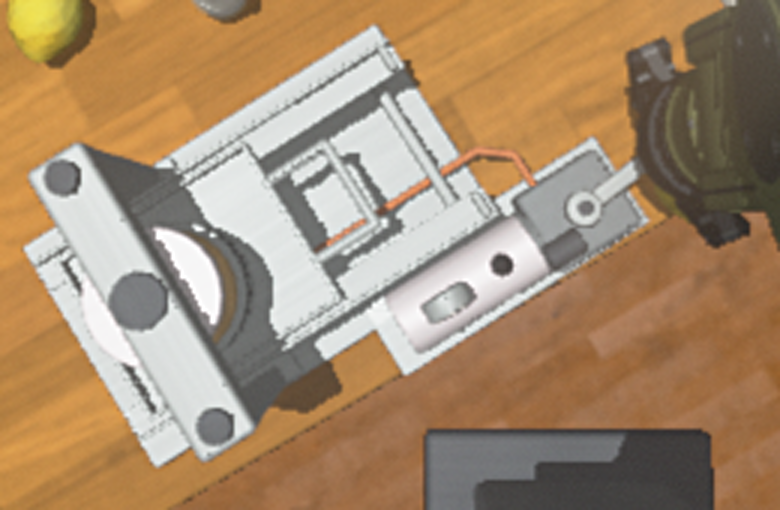

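The picture shows the tray on its rails (floor at z≈0.092), the handle bar at crop (350,180) exactly where modelled, and the lever turned open. Closing the valve.

Emit:
jog_arm:
  steps:
    - [0,0,0,-0.001,-0.005,0,15]
    - [0,0,0,-0.001,-0.01,0,15]
    - [0,0,0,-0.002,-0.015,0,15]
    - [0,0,0,-0.002,-0.02,0,15]
    - [0,0,0,-0.001,-0.024,0,15]
    - [0,0,0,-0.001,-0.027,0,15]
    - [0,0,0,-0.001,-0.029,0,15]
    - [0,0,0,-0.001,-0.029,0,15]
    - [0,0,0,-0.001,-0.029,0,15]

```text
clock: 8.35
tcp_pos: [0.4471, 0.0309, 0.0862]
eef_rot: [1.743, 2.6, 0.002]
wrist_force: [7.8, -7.3, -0.3]
width: 0.015
gripper_force: 21.8
```

```bash
python3 - <<'E'
from h import *
s=sensors.observe(); print(s['tcp_pos'],s['wrist_force'],s['width'],s['clock'])
a=np.arctan2(*(s['tcp_pos'][:2]-W(-.095,-.25,0)[:2])[::-1]); print('valve est',a-YAW+np.radians(110))
E
```

```text
[0.44705225 0.03086077 0.08616136] [ 7.837363   -7.32892237 -0.28536327] 0.015031868231387526 8.35
valve est 0.026428026088727297
```

Emit:
jog_arm:
  steps:
    - [0,0,0,0,-0.003,0,15]
    - [0,0,0,0,-0.003,0,15]
    - [0,0,0,0,-0.003,0,15]

```text
clock: 8.6
tcp_pos: [0.4462, 0.0304, 0.0863]
eef_rot: [1.741, 2.599, 0.007]
wrist_force: [11.8, -5.0, -5.2]
width: 0.0149
gripper_force: 21.6
```

```bash
python3 - <<'E'
from h import *
s=sensors.observe(); print(s['tcp_pos'],s['wrist_force'],s['width'],s['clock'])
go(s['tcp_pos']+[0,0,.06]); go(W(0,-.1285,.2),YAW*180/np.pi+90)
E
```

```text
[0.44622785 0.03044184 0.08628221] [11.79098906 -4.95692946 -5.16466647] 0.014924448245735389 8.6
tcp [0.4462 0.0304 0.0863] yaw_y 22.4 shift [-0.0005  0.0007 -0.06  ] turn_z None tilt [ 0.013 -0.004 -1.   ] q [ 0.07  0.25 -0.59  0.71 -0.    1.25] clk 8.6
tcp [0.4462 0.0304 0.0863] yaw_y 22.4 shift [ 0.1962  0.0851 -0.1145] turn_z 80.4 tilt [ 0.013 -0.004 -1.   ] q [ 0.07  0.25 -0.59  0.71 -0.    1.25] clk 8.6
```

Emit:
jog_arm:
  steps:
    - [0,0,0,0,0.004,0,15]
    - [0,0,0,0,0.005,0,35]
    - [0,0,0,0,0.005,0,35]
    - [0,0,0,0,0.005,0,35]
    - [0,0,0,0,0.005,0,35]
    - [0,0,0,0,0.005,-0.03,35]
    - [0,0,0,0,0.005,-0.07,35]
    - [0,0,0,0,0.005,-0.11,35]
    - [0,0,0,0,0.005,-0.12,35]
    - [0,0,0,0,0.005,-0.12,35]

```text
clock: 9.43
tcp_pos: [0.4461, 0.0343, 0.2079]
eef_rot: [1.743, 2.607, 0.007]
wrist_force: [1.1, 0.4, -0.1]
width: 0.0301
gripper_force: 0.0
```

```bash
python3 - <<'E'
from h import *
go(W(0,-.1285,.2),YAW*180/np.pi+90)
d=cam('top')
print(world(d,425.3,216.7))
E
```

```text
tcp [0.4461 0.0343 0.2079] yaw_y 22.5 shift [0.1934 0.0829 0.0081] turn_z 80.5 tilt [ 0.007  0.001 -1.   ] q [ 0.08  0.14 -0.38  1.04  0.    1.25] clk 9.4333
[0.4463583  0.03582951 0.10040966]
```

The knob is back at its starting pixel and depth, so the valve is shut. Now to the handle.

Emit:
jog_arm:
  steps:
    - [0,0,-7,0.015,0.006,0,35]
    - [0,0,-14,0.03,0.012,0,35]
    - [0,0,-21,0.05,0.02,0,35]
    - [0,0,-28,0.07,0.03,0,35]
    - [0,0,-35,0.09,0.04,0,35]
    - [0,0,-42,0.11,0.048,0,35]
    - [0,0,-49,0.13,0.056,0,35]
    - [0,0,-56,0.15,0.064,0,35]
    - [0,0,-63,0.17,0.073,0,35]
    - [0,0,-70,0.193,0.083,0,35]

```text
clock: 10.32
tcp_pos: [0.4449, 0.244, 0.202]
eef_rot: [0.077, -3.136, 0.004]
wrist_force: [0.6, 0.4, 0.7]
width: 0.0297
gripper_force: 0.0
```

Emit:
jog_arm:
  steps:
    - [0,0,-7,0,0,0,35]
    - [0,0,-14,0,0,0,35]
    - [0,0,-21,0,0,0,35]
    - [0,0,-28,0,0,0,35]
    - [0,0,-29.5,0,0,0,35]
    - [0,0,-29.5,0,0,0,35]
    - [0,0,-29.5,0,0,0,35]

```text
clock: 10.9
tcp_pos: [0.4455, 0.2434, 0.2026]
eef_rot: [0.863, -3.017, 0.001]
wrist_force: [0.1, 0.2, -0.8]
width: 0.0297
gripper_force: 0.0
```

```bash
python3 - <<'E'
from h import *
go(W(0,-.1285,.102),YAW*180/np.pi+90)
E
```

```text
tcp [0.4455 0.2434 0.2026] yaw_y 121.9 shift [-0.0038 -0.0006  0.1006] turn_z -0.1 tilt [-0.003 -0.002 -1.   ] q [ 0.5   0.25 -0.25  1.07  0.   -0.06] clk 10.9
```

Emit:
jog_arm:
  steps:
    - [0,0,0,-0.004,0,0.03,35]
    - [0,0,0,-0.004,0,0.06,35]
    - [0,0,0,-0.004,0,0.085,35]
    - [0,0,0,-0.004,0,0.106,35]
    - [0,0,0,-0.004,0,0.106,35]
    - [0,0,0,-0.004,0,0.106,5]
    - [0,0,0,-0.004,0,0.106,5]
    - [0,0,0,-0.004,0,0.106,5]
    - [0,0,0,-0.004,0,0.106,5]
  newtons: 20

```text
clock: 11.65
tcp_pos: [0.4502, 0.2466, 0.0991]
eef_rot: [-0.865, 3.019, 0.002]
wrist_force: [-1.1, 1.2, -4.1]
width: 0.0069
gripper_force: 20.4
```

```bash
python3 - <<'E'
from h import *
s=sensors.observe(); print(s['wrist_force'],W(0,-.1285,.102))
c,sn=np.cos(YAW),np.sin(YAW)
go(s['tcp_pos']+.105*np.array([sn,-c,0]))
E
```

```text
[-1.10072681  1.2139367  -4.11288062] [0.44869463 0.24472582 0.102     ]
tcp [0.4502 0.2466 0.0991] yaw_y 122.0 shift [-0.00e+00 -1.05e-01 -1.00e-04] turn_z None tilt [ 0.     0.001 -1.   ] q [ 0.5   0.34 -0.41  0.82  0.   -0.06] clk 11.65
```

Emit:
jog_arm:
  steps:
    - [0,0,0,0,-0.002,0,5]
    - [0,0,0,0,-0.006,0,5]
    - [0,0,0,0,-0.012,0,5]
    - [0,0,0,0,-0.018,0,5]
    - [0,0,0,0,-0.024,0,5]
    - [0,0,0,0,-0.03,0,5]
    - [0,0,0,0,-0.036,0,5]
    - [0,0,0,0,-0.042,0,5]
    - [0,0,0,0,-0.048,0,5]
    - [0,0,0,0,-0.054,0,5]

```text
clock: 12.48
tcp_pos: [0.4787, 0.2004, 0.0986]
eef_rot: [-0.865, 3.02, 0.003]
wrist_force: [-2.5, 4.4, -2.6]
width: 0.0071
gripper_force: 20.5
```

Emit:
jog_arm:
  steps:
    - [0,0,0,0,-0.006,0,5]
    - [0,0,0,0,-0.012,0,5]
    - [0,0,0,0,-0.018,0,5]
    - [0,0,0,0,-0.024,0,5]
    - [0,0,0,0,-0.03,0,5]
    - [0,0,0,0,-0.035,0,5]
    - [0,0,0,0,-0.039,0,5]
    - [0,0,0,0,-0.042,0,5]
    - [0,0,0,0,-0.044,0,5]
    - [0,0,0,0,-0.046,0,5]

```text
clock: 13.32
tcp_pos: [0.5028, 0.1616, 0.0987]
eef_rot: [0.865, -3.02, -0.003]
wrist_force: [-3.2, 5.3, -2.2]
width: 0.0068
gripper_force: 20.6
```

Emit:
jog_arm:
  steps:
    - [0,0,0,0,-0.001,0,5]
    - [0,0,0,0,-0.002,0,5]
    - [0,0,0,0,-0.003,0,5]
    - [0,0,0,0,-0.004,0,5]
    - [0,0,0,0,-0.005,0,5]
    - [0,0,0,0,-0.005,0,5]

```text
clock: 13.82
tcp_pos: [0.5051, 0.1579, 0.0986]
eef_rot: [0.865, -3.02, -0.005]
wrist_force: [-3.9, 6.6, -2.6]
width: 0.0071
gripper_force: 20.6
```

```bash
python3 - <<'E'
from h import *
s=sensors.observe(); c,sn=np.cos(YAW),np.sin(YAW); r=s['tcp_pos']-O
print('press frame',c*r[0]+sn*r[1],-sn*r[0]+c*r[1],s['wrist_force'],s['width'])
d=cam('top'); cv2.imwrite('pics/out.png',cv2.resize(d['pixels'][155:325,200:460,::-1],None,fx=3,fy=3,interpolation=cv2.INTER_CUBIC))
E
```

```text
press frame 0.001767362452510135 -0.23204154865914578 [-3.88621094  6.59557437 -2.59861692] 0.007065541341478692
```

View pics/out.png

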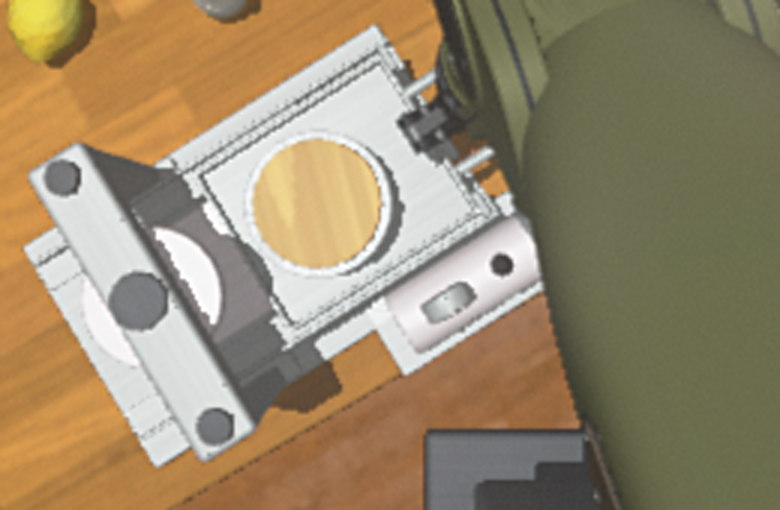

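The tray is out at the front with the basket standing in it (centred at about (318,203)); it is about 1-2 mm short of the stops. Nudging on until the force rises.

Emit:
jog_arm:
  steps:
    - [0,0,0,0,-0.001,0,5]
    - [0,0,0,0,-0.002,0,5]
    - [0,0,0,0,-0.003,0,5]
    - [0,0,0,0,-0.004,0,5]
    - [0,0,0,0,-0.004,0,5]

```text
clock: 14.28
tcp_pos: [0.5052, 0.1577, 0.0986]
eef_rot: [0.868, -3.017, -0.018]
wrist_force: [-8.0, 15.9, 0.1]
width: 0.0071
gripper_force: 21.1
```

```bash
python3 - <<'E'
from h import *
s=sensors.observe(); c,sn=np.cos(YAW),np.sin(YAW); r=s['tcp_pos']-O
print('press frame',c*r[0]+sn*r[1],-sn*r[0]+c*r[1],s['wrist_force'],s['width'])
E
```

```text
press frame 0.0018157640858611074 -0.2322845292506121 [-7.96551149 15.89467327  0.07672776] 0.007065417016937597
```

At the stops (the force rises with no further movement). Relax, release and lift straight up.

Emit:
jog_arm:
  steps:
    - [0,0,0,0,0.003,0,5]
    - [0,0,0,0,0.004,0,35]
    - [0,0,0,0,0.004,0,35]
    - [0,0,0,0,0.004,0,35]
    - [0,0,0,0,0.004,0,35]
    - [0,0,0,0,0.004,-0.02,35]
    - [0,0,0,0,0.004,-0.05,35]
    - [0,0,0,0,0.004,-0.09,35]
    - [0,0,0,0,0.004,-0.12,35]
    - [0,0,0,0,0.004,-0.12,35]

```text
clock: 15.12
tcp_pos: [0.51, 0.1576, 0.2252]
eef_rot: [-0.86, 3.008, -0.001]
wrist_force: [0.9, -0.0, -0.3]
width: 0.0299
gripper_force: 0.0
```

```bash
python3 - <<'E'
from h import *
d=cam('scene'); cv2.imwrite('pics/fin.png',cv2.resize(d['pixels'][110:330,195:395,::-1],None,fx=2.7,fy=2.7,interpolation=cv2.INTER_CUBIC))
d=cam('top')
for p in [(0,-.2335,.109),(.02,-.2335,.109),(-.055,-.1,.106),(-.055,-.18,.106),(.055,-.1,.106)]:
    u,v=proj(d,W(*p)); print(p,world(d,u,v).round(4),W(*p).round(4))
E
```

```text
(0, -0.2335, 0.109) [0.4606 0.1854 0.5448] [0.5043 0.1557 0.109 ]
(0.02, -0.2335, 0.109) [0.4838 0.1841 0.424 ] [0.5213 0.1663 0.109 ]
(-0.055, -0.1, 0.106) [0.3865 0.2401 0.0913] [0.3869 0.2397 0.106 ]
(-0.055, -0.18, 0.106) [0.4296 0.1712 0.0911] [0.4293 0.1719 0.106 ]
(0.055, -0.1, 0.106) [0.481  0.299  0.0954] [0.4802 0.298  0.106 ]
```

View pics/fin.png

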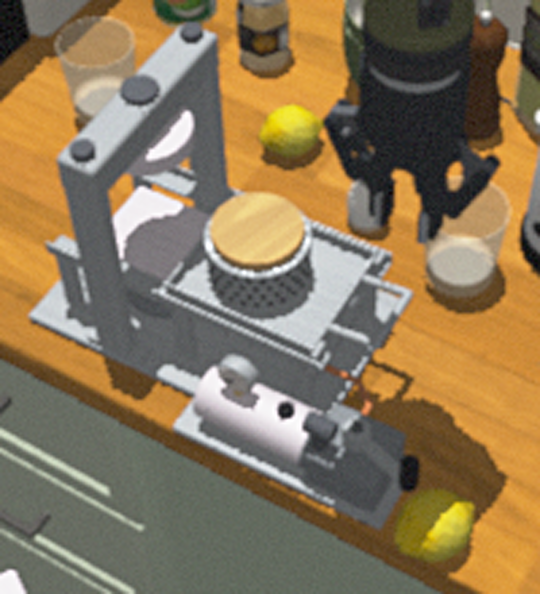

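The tray is flat against the stops (crop (320,350) and (385,260)). The basket is upright at (258,250), the knob is at its shut position (408,472), and the lemons, glass and shaker have not moved. Handing in.

```bash
python3 -c "
from workcell import arm; print(arm.finish_job())"
```

```text
the job is handed in; nothing more can be done
None
```

The job is handed in: the tray sank at about 13 mm/s by the camera onto its rails, the valve is shut again, and the tray is at the end stops with the basket upright and the lemons, salt shaker and glass unmoved; `finish_job()` returned no verdict.

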